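# Stopper the sample flasks and load the shaker

### The job

Press the green push-latch button on the stopper drawer unit and let the drawer spring fully open by itself without touching it while it moves; leave it open. Set one orange stopper from the drawer into the neck of every sample flask on the bench until its collar rests on the rim, and stand every stoppered flask upright on the shaker platform inside its rim. Never lift a flask that has no stopper in it; spare stoppers stay in the drawer, and the slide box, the stack of dishes and the dropper bottle stay where they are.

Things in the scene. Friction and masses are not known exactly. Their poses are not given: they have to be found in the camera images.
- latch_top (a point): centre of the top face of the green round push button (40 mm diameter) on the roof of the stopper drawer unit. It stands 14 mm above the roof and presses straight down 10 mm against a spring (2 N at first, 6 N fully down). x points from the unit's front to its back, y along its width. The blue front face is 120 mm away along -x.
- latch (a joint): travel of the push button in m: 0 up, 0.010 fully down. Beyond about 0.006 the catch lets the drawer go; the button springs back up when let go.
- drawer (a joint): how far the blue-fronted drawer is out, in m: 0 shut and caught, 0.115 fully open. A spring (about 5 N) drives it out along the unit's -x in about half a second once the catch lets go, and holds it open against its stop.
- cabinet_roof (a point): the fixed low white stopper drawer unit: middle of its flat roof, 88 mm above the bench; axes as latch_top. 190 mm deep (x), 230 mm wide (y). Its drawer comes out of the -x side, towards the robot.
- drawer_insert (a point): middle of the top face of the grey insert in the drawer, moves with it; axes as latch_top. Three square 30 mm holes at y = -54, 0, +54 mm each hold a stopper hanging by its collar, head standing up above this face, 45 mm above the bench. The insert is 42 mm deep (x); the drawer is empty before and behind it, so grip heads with fingers closing along x. Open, the unit's face is 55 mm behind.
- drawer_panel (a point): middle of the top edge of the drawer's blue front panel (8 mm thick, 210 mm wide), 75 mm above the bench, moves with the drawer; axes as latch_top. Its inner side is 52 mm in front (-x) of the insert's middle. The drawer's side walls are lower than the insert.
- shaker_platform (a point): centre of the flat top of the shaker's square rimmed platform (dark rubber mat on a fixed white machine), 50 mm above the bench; z up, x and y along its sides. The flat inside is 220 mm square; the rim round it is 5 mm thick and stands 12 mm above the mat. It does not move.
- flaskA_mid (a point): sample flask, amber glass cone (None if absent): half-way up its axis, 60 mm above its foot; z points up. 120 mm high, foot 80 mm diameter, cone narrowing to 38 mm at 72 mm height, then a straight neck 38 mm outside diameter up to the rim. About 0.2 kg. Grip it by the neck, 20 to 30 mm below the rim; a seated stopper is loose, so do not lift the flask by it.
- flaskA_rim (a point): centre of the mouth of that flask at the rim, 120 mm above its foot; z up its axis. The bore of the neck is round, straight, 30 mm diameter and 48 mm deep.
- flaskB_mid (a point): sample flask, amber glass cone (None if absent): half-way up its axis, 60 mm above its foot; z points up. 120 mm high, foot 80 mm diameter, cone narrowing to 38 mm at 72 mm height, then a straight neck 38 mm outside diameter up to the rim. About 0.2 kg. Grip it by the neck, 20 to 30 mm below the rim; a seated stopper is loose, so do not lift the flask by it.
- flaskB_rim (a point): centre of the mouth of that flask at the rim, 120 mm above its foot; z up its axis. The bore of the neck is round, straight, 30 mm diameter and 48 mm deep.
- flaskC_mid (a point): sample flask, amber glass cone (None if absent): half-way up its axis, 60 mm above its foot; z points up. 120 mm high, foot 80 mm diameter, cone narrowing to 38 mm at 72 mm height, then a straight neck 38 mm outside diameter up to the rim. About 0.2 kg. Grip it by the neck, 20 to 30 mm below the rim; a seated stopper is loose, so do not lift the flask by it.
- flaskC_rim (a point): centre of the mouth of that flask at the rim, 120 mm above its foot; z up its axis. The bore of the neck is round, straight, 30 mm diameter and 48 mm deep.
- stopperA_mid (a point): orange stopper, half-way up its axis; z points from plug to head. 60 mm long: a tapered plug 34 mm long (18 mm diameter at the tip, 27 mm at the top), then a round head 36 mm diameter, 26 mm high, whose underside (the collar) is 4 mm above this point. 45 g. Seated, the collar rests on the rim, so this point is 4 mm below the rim. Any stopper fits any flask.
- stopperB_mid (a point): orange stopper, half-way up its axis; z points from plug to head. 60 mm long: a tapered plug 34 mm long (18 mm diameter at the tip, 27 mm at the top), then a round head 36 mm diameter, 26 mm high, whose underside (the collar) is 4 mm above this point. 45 g. Seated, the collar rests on the rim, so this point is 4 mm below the rim. Any stopper fits any flask.
- stopperC_mid (a point): orange stopper, half-way up its axis; z points from plug to head. 60 mm long: a tapered plug 34 mm long (18 mm diameter at the tip, 27 mm at the top), then a round head 36 mm diameter, 26 mm high, whose underside (the collar) is 4 mm above this point. 45 g. Seated, the collar rests on the rim, so this point is 4 mm below the rim. Any stopper fits any flask.
- slidebox_mid (a point): bystander: blue plastic slide box 85 x 110 x 36 mm lying on the bench; its centre.
- dishes_mid (a point): bystander: stack of round white dishes, 88 mm diameter, 48 mm high; its centre.
- dropper_mid (a point): bystander: amber jar with black cap, 48 mm diameter, 100 mm high; its centre.
There are look-alikes about, which are no part of the job. Leave any pink or turquoise look-alike of the part that bears flaskA_mid alone. Leave any turquoise look-alike of the part that bears flaskC_mid alone.

How it is judged (in metres and radians):
On the way, in this order (a step that is already met when the one before it is completed fails the run):
1. the latch has been pressed and the drawer has sprung fully open (value of joint drawer above 0.105 m), for 0.2 s.
2. every flask has a stopper seated in its neck (((z of stopperA_mid in the frame of flaskA_rim between -0.012 and 0.001 m and horizontal distance between stopperA_mid and flaskA_rim below 0.007 m and angle between the z axis of stopperA_mid and the z axis of flaskA_rim, either way round below 0.15 rad) or (z of stopperB_mid in the frame of flaskA_rim between -0.012 and 0.001 m and horizontal distance between stopperB_mid and flaskA_rim below 0.007 m and angle between the z axis of stopperB_mid and the z axis of flaskA_rim, either way round below 0.15 rad) or (z of stopperC_mid in the frame of flaskA_rim between -0.012 and 0.001 m and horizontal distance between stopperC_mid and flaskA_rim below 0.007 m and angle between the z axis of stopperC_mid and the z axis of flaskA_rim, either way round below 0.15 rad)) and ((z of stopperA_mid in the frame of flaskB_rim between -0.012 and 0.001 m and horizontal distance between stopperA_mid and flaskB_rim below 0.007 m and angle between the z axis of stopperA_mid and the z axis of flaskB_rim, either way round below 0.15 rad) or (z of stopperB_mid in the frame of flaskB_rim between -0.012 and 0.001 m and horizontal distance between stopperB_mid and flaskB_rim below 0.007 m and angle between the z axis of stopperB_mid and the z axis of flaskB_rim, either way round below 0.15 rad) or (z of stopperC_mid in the frame of flaskB_rim between -0.012 and 0.001 m and horizontal distance between stopperC_mid and flaskB_rim below 0.007 m and angle between the z axis of stopperC_mid and the z axis of flaskB_rim, either way round below 0.15 rad)) and ((z of stopperA_mid in the frame of flaskC_rim between -0.012 and 0.001 m and horizontal distance between stopperA_mid and flaskC_rim below 0.007 m and angle between the z axis of stopperA_mid and the z axis of flaskC_rim, either way round below 0.15 rad) or (z of stopperB_mid in the frame of flaskC_rim between -0.012 and 0.001 m and horizontal distance between stopperB_mid and flaskC_rim below 0.007 m and angle between the z axis of stopperB_mid and the z axis of flaskC_rim, either way round below 0.15 rad) or (z of stopperC_mid in the frame of flaskC_rim between -0.012 and 0.001 m and horizontal distance between stopperC_mid and flaskC_rim below 0.007 m and angle between the z axis of stopperC_mid and the z axis of flaskC_rim, either way round below 0.15 rad))), for 0.2 s.
At the end, for the whole second after the job is handed in: Drawer open over 105 mm. Every flask upright (0.12 rad) on the platform, within 85 mm of its centre along both sides, a stopper seated: its middle 0 to 12 mm below the rim, 7 mm from the axis, 0.15 rad. Other stoppers in their drawer places. All held for 1 s (all of step 2 and value of joint drawer above 0.105 m and z of flaskA_mid in the frame of shaker_platform between 0.054 and 0.067 m and angle between each of flaskA_mid, flaskB_mid, flaskC_mid's own z axis and vertical below 0.12 rad and x of flaskA_mid in the frame of shaker_platform between -0.085 and 0.085 m and y of flaskA_mid in the frame of shaker_platform between -0.085 and 0.085 m and z of flaskB_mid in the frame of shaker_platform between 0.054 and 0.067 m and x of flaskB_mid in the frame of shaker_platform between -0.085 and 0.085 m and y of flaskB_mid in the frame of shaker_platform between -0.085 and 0.085 m and z of flaskC_mid in the frame of shaker_platform between 0.054 and 0.067 m and x of flaskC_mid in the frame of shaker_platform between -0.085 and 0.085 m and y of flaskC_mid in the frame of shaker_platform between -0.085 and 0.085 m and ((x of stopperA_mid in the frame of drawer_insert between -0.03 and 0.03 m and y of stopperA_mid in the frame of drawer_insert between -0.09 and 0.09 m and z of stopperA_mid in the frame of drawer_insert between -0.04 and 0.01 m) or (z of stopperA_mid in the frame of flaskA_rim between -0.012 and 0.001 m and horizontal distance between stopperA_mid and flaskA_rim below 0.007 m and angle between the z axis of stopperA_mid and the z axis of flaskA_rim, either way round below 0.15 rad) or (z of stopperA_mid in the frame of flaskB_rim between -0.012 and 0.001 m and horizontal distance between stopperA_mid and flaskB_rim below 0.007 m and angle between the z axis of stopperA_mid and the z axis of flaskB_rim, either way round below 0.15 rad) or (z of stopperA_mid in the frame of flaskC_rim between -0.012 and 0.001 m and horizontal distance between stopperA_mid and flaskC_rim below 0.007 m and angle between the z axis of stopperA_mid and the z axis of flaskC_rim, either way round below 0.15 rad)) and ((x of stopperB_mid in the frame of drawer_insert between -0.03 and 0.03 m and y of stopperB_mid in the frame of drawer_insert between -0.09 and 0.09 m and z of stopperB_mid in the frame of drawer_insert between -0.04 and 0.01 m) or (z of stopperB_mid in the frame of flaskA_rim between -0.012 and 0.001 m and horizontal distance between stopperB_mid and flaskA_rim below 0.007 m and angle between the z axis of stopperB_mid and the z axis of flaskA_rim, either way round below 0.15 rad) or (z of stopperB_mid in the frame of flaskB_rim between -0.012 and 0.001 m and horizontal distance between stopperB_mid and flaskB_rim below 0.007 m and angle between the z axis of stopperB_mid and the z axis of flaskB_rim, either way round below 0.15 rad) or (z of stopperB_mid in the frame of flaskC_rim between -0.012 and 0.001 m and horizontal distance between stopperB_mid and flaskC_rim below 0.007 m and angle between the z axis of stopperB_mid and the z axis of flaskC_rim, either way round below 0.15 rad)) and ((x of stopperC_mid in the frame of drawer_insert between -0.03 and 0.03 m and y of stopperC_mid in the frame of drawer_insert between -0.09 and 0.09 m and z of stopperC_mid in the frame of drawer_insert between -0.04 and 0.01 m) or (z of stopperC_mid in the frame of flaskA_rim between -0.012 and 0.001 m and horizontal distance between stopperC_mid and flaskA_rim below 0.007 m and angle between the z axis of stopperC_mid and the z axis of flaskA_rim, either way round below 0.15 rad) or (z of stopperC_mid in the frame of flaskB_rim between -0.012 and 0.001 m and horizontal distance between stopperC_mid and flaskB_rim below 0.007 m and angle between the z axis of stopperC_mid and the z axis of flaskB_rim, either way round below 0.15 rad) or (z of stopperC_mid in the frame of flaskC_rim between -0.012 and 0.001 m and horizontal distance between stopperC_mid and flaskC_rim below 0.007 m and angle between the z axis of stopperC_mid and the z axis of flaskC_rim, either way round below 0.15 rad))); the robot touches nothing.
It fails at once if the robot touches the drawer while it is on its way out (value of joint drawer between 0.006 and 0.085 m and contact force between any of the fingers, the arm and drawer above 0.8 N).
It fails at once if a flask without a stopper is lifted off the bench ((height (world z) of flaskA_mid above 0.085 m and distance between each of stopperA_mid, stopperB_mid, stopperC_mid and flaskA_rim above 0.03 m) or (height (world z) of flaskB_mid above 0.085 m and distance between each of stopperA_mid, stopperB_mid, stopperC_mid and flaskB_rim above 0.03 m) or (height (world z) of flaskC_mid above 0.085 m and distance between each of stopperA_mid, stopperB_mid, stopperC_mid and flaskC_rim above 0.03 m)).
It fails at once if the slide box, the dishes or the dropper bottle is disturbed (distance of any of slidebox_mid, dishes_mid, dropper_mid from where it was at the start of the episode above 0.03 m).
Of flaskA, flaskB, flaskC only 2 to 3 are there at a start; the rules pass over those that are not, and their reading is None.
At some moment in a run one of flaskA, flaskB, flaskC may be knocked a few centimetres aside while the robot is not near it.
It also fails if it takes over 210 s, if anything falls off the work surface, if the arm or the gripper's body presses on something with over 40 N, if the wrist force passes 120 N, or if a joint passes its speed limit or range.

### The arm

A 6-joint arm with a two-finger parallel gripper is mounted at the origin on the work surface. World frame = base frame: x ahead of the robot, y to its left, z up, the work surface at z = 0. Lengths are in m, angles in degrees, forces in N, time in s.
With the tool pointing down it reaches from about 0.325 to 0.85 m from the base axis. Payload 15.5 kg.
Tool frame: the origin (TCP) lies at the very end of the fingers, on their centre line; the grasp point (between the pads) lies arm.grip_depth behind it (arm.grip_depth is the distance from the TCP to the grasp point, in m); z points along the fingers, y is the direction in which the jaws open and shut (so a half turn about z gives the same grasp; the last joint's range is limited). The gripper opens to 91 mm and grips with 3 to 60 N. Pads are 32 mm wide; open, the fingers measure 118 mm over their backs; the gripper's body (76 mm by 178 mm) begins 60 mm behind the grasp point.
Start: joints at [-76.06, 28.281, 77.091, -0, 74.628, -5.472], TCP at [0.208, -0.589, 0.214] pointing down, gripper open.
Joint ranges: [-166.48, 166.48], [-47.26, 123.95], [12.59, 153.08], [-70.14, 250.14], [6.76, 159.57], [-176.63, 176.63]. Speed limits (degrees/s): [108.29, 108.29, 147.25, 172.46, 172.46, 172.46].

### API

Orientations are given as a 3x3 rotation matrix whose columns are the frame's x, y, z axes.
In Python, from rig import arm gives the robot as it stands. Calls block until the motion is done:
- arm.move_to(position, orientation): joint-space move of the TCP to a pose.
- arm.move_l(position, orientation=None, feed=0.15): straight line of the TCP; orientation=None keeps the orientation; feed is the mean speed in m/s.
- arm.move_joints(angles): joint-space move.
- arm.grip(opening): finger opening in m; the grip force is fixed at half the most; returns when the fingers have stopped.
- arm.sleep(seconds).
- arm.solve_ik(position, orientation): joint angles nearest the present ones, or None.
- arm.snapshot(name): name is "scene" or "top" or "wrist"; returns the picture (420x560x3 uint8, red, green, blue); there is no depth.
- arm.get_calibration(name): a dict with "intrinsics" (3x3 intrinsics, pixels), "k1" (the pictures are not rectified: a ray, as slopes to the right and down, at radius r is drawn at 1 + k1 r^2 times it, then the intrinsics apply), "cam_to_world" (4x4, takes a point from camera to world coordinates). Camera axes: x right, y down, z forward; pixel columns grow to the right and rows downward; lengths in m; the calibration is good to about 2 mm. A picture is of the moment at which its call begins: read the wrist's pose just before it. get_calibration takes no time and is no camera call; for the wrist camera it gives the pose at the moment of the call.
A pose or a line that the arm cannot do raises arm.Unreachable and nothing moves.
- arm.sign_off(): hands the job in, once; it reports no verdict.
Readings, each from a call of its own:
- arm.current_t(): time.
- arm.current_joint_positions(): joint angles.
- arm.current_dq(): joint speeds.
- arm.current_tau(): joint torques, N m.
- arm.current_ee_pos(): TCP position.
- arm.current_tool_rot(): TCP orientation.
- arm.current_force(): force on the tool from outside, world axes, zero at the start.
- arm.current_torque(): the same for the moment, N m.
- arm.current_width(): finger opening in m.
Only numpy, scipy, OpenCV 4.12 (cv2) and the standard library are available. Lean on these libraries where they do the work, as an engineer would, in place of code of your own. Each camera call takes 0.05 s, during which the arm holds its last target.

## Working session

There is one attempt and no reset: what is moved stays moved. The work goes in short steps, each a Python script; the robot and the scene stay as the last script left them, time stands still between calls to the robot, and variables do not carry over. Pictures are saved under pics/ and viewed, and the job is handed in when it is done.

```bash
ls; mkdir -p pics
python3 - <<'E'
from rig import arm
import cv2,numpy as np
print(arm.current_t(),arm.grip_depth,arm.current_tool_rot())
for n in("scene","top","wrist"):
    c=arm.get_calibration(n);print(n,np.round(c["intrinsics"],1).tolist(),c["k1"],np.round(c["cam_to_world"],3).tolist())
    cv2.imwrite(f"pics/0_{n}.png",arm.snapshot(n)[:,:,::-1])
E
```

```text
pics
0.0 0.0188 [[ 9.43166557e-01  3.32320276e-01 -2.83233393e-04]
 [ 3.32320370e-01 -9.43165797e-01  1.20472859e-03]
 [ 1.33219690e-04 -1.23038394e-03 -9.99999234e-01]]
scene [[410.4, 0.0, 283.9], [0.0, 410.4, 210.5], [0.0, 0.0, 1.0]] -0.11420993446326802 [[0.221, 0.604, -0.766, 1.352], [0.975, -0.138, 0.173, -0.12], [-0.002, -0.785, -0.62, 0.743], [0.0, 0.0, 0.0, 1.0]]
top [[391.9, 0.0, 281.9], [0.0, 391.9, 216.0], [0.0, 0.0, 1.0]] -0.09971156519206605 [[-0.009, -0.99, 0.143, 0.419], [-0.999, 0.004, -0.032, 0.089], [0.031, -0.143, -0.989, 1.032], [0.0, 0.0, 0.0, 1.0]]
wrist [[306.2, 0.0, 278.5], [0.0, 306.2, 214.0], [0.0, 0.0, 1.0]] -0.005503976342998954 [[0.333, -0.915, -0.227, 0.271], [-0.943, -0.323, -0.079, -0.566], [-0.001, 0.24, -0.971, 0.385], [0.0, 0.0, 0.0, 1.0]]
```

View pics/0_scene.png

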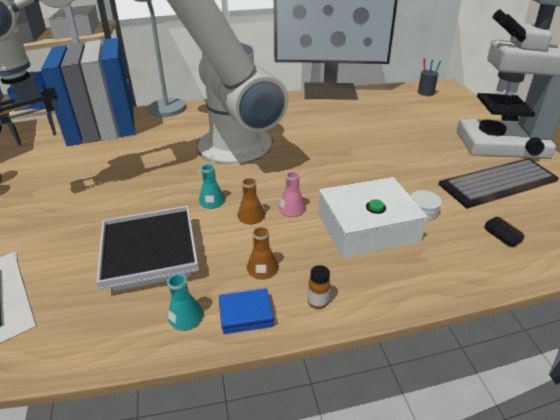

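View pics/0_top.png

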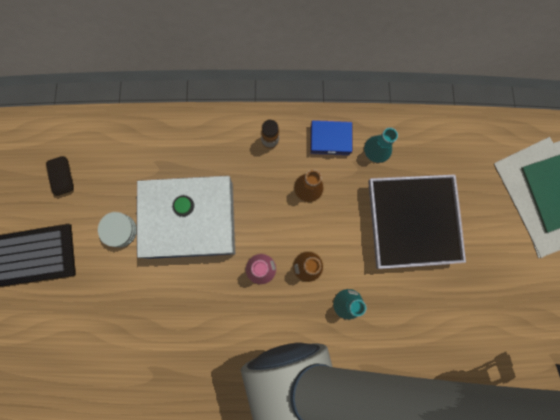

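View pics/0_wrist.png

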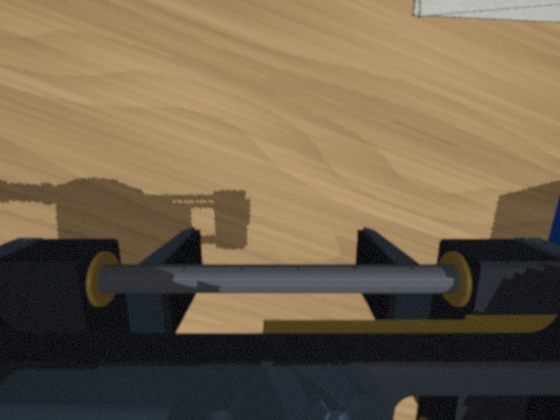

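The scene view shows two amber flasks at about (250,200) and (261,252), plus one pink and two turquoise look-alikes. The drawer unit is at (370,215) with its button at (376,207), and the shaker is at (148,245). I'll write helpers and localise these.

```bash
cat > h.py <<'E'
from rig import arm
import numpy as np, cv2
def rays(uv,c):
    K,k1=np.array(c["intrinsics"]),c["k1"]
    p=cv2.undistortPoints(np.array(uv,float).reshape(-1,1,2),K,np.array([k1,0,0,0,0.]),None,None,None) if False else cv2.undistortPoints(np.array(uv,float).reshape(-1,1,2),K,np.array([k1,0,0,0,0.]))
    p=p.reshape(-1,2); T=np.array(c["cam_to_world"])
    d=np.c_[p,np.ones(len(p))]@T[:3,:3].T
    return T[:3,3],d
def plane(uv,c,z):
    o,d=rays(uv,c); return o+d*((z-o[2])/d[:,2])[:,None]
def tri(obs):
    A=np.zeros((3,3));b=np.zeros(3)
    for uv,c in obs:
        o,d=rays([uv],c); d=d[0]/np.linalg.norm(d[0]); P=np.eye(3)-np.outer(d,d); A+=P;b+=P@o
    x=np.linalg.solve(A,b)
    res=[]
    for uv,c in obs:
        o,d=rays([uv],c); d=d[0]/np.linalg.norm(d[0]); v=x-o; res.append(np.linalg.norm(v-d*(v@d)))
    return x,res
def proj(P,c):
    T=np.linalg.inv(np.array(c["cam_to_world"])); P=np.atleast_2d(P)
    q=P@T[:3,:3].T+T[:3,3]; s=q[:,:2]/q[:,2:]
    s=s*(1+c["k1"]*(s**2).sum(1))[:,None]; K=np.array(c["intrinsics"])
    return s@K[:2,:2].T+K[:2,2]
def snap(n,f=None):
    c=arm.get_calibration(n); im=arm.snapshot(n)
    if f: cv2.imwrite("pics/"+f+".png",im[:,:,::-1])
    return im,c
def down(yaw):
    # tool z down, tool y (jaw) along yaw from world x
    a=np.radians(yaw); y=np.array([np.cos(a),np.sin(a),0]); z=np.array([0,0,-1.]); x=np.cross(y,z)
    return np.c_[x,y,z]
E
python3 - <<'E'
import cv2,numpy as np
from h import *
for n,(x0,x1,y0,y1),s in (("top",(120,480,100,340),2.2),("scene",(80,460,140,340),2)):
    im=cv2.imread(f"pics/0_{n}.png")
    cv2.imwrite(f"pics/0z_{n}.png",cv2.resize(im[y0:y1,x0:x1],None,fx=s,fy=s,interpolation=cv2.INTER_CUBIC))
im=cv2.imread("pics/0_top.png"); c=arm.get_calibration("top")
hsv=cv2.cvtColor(im,cv2.COLOR_BGR2HSV)
def blobs(lo,hi,a=60):
    m=cv2.inRange(hsv,lo,hi); n,l,st,ce=cv2.connectedComponentsWithStats(m)
    return [(st[i],ce[i].round(1)) for i in range(1,n) if st[i,4]>a]
g=blobs((50,120,60),(75,255,255)); print("green",g)
for s,ce in g: print(plane([ce],c,.102))
# roof corners: bright
m=((hsv[:,:,1]<50)&(hsv[:,:,2]>150)).astype(np.uint8)
cs,_=cv2.findContours(m,0,2)
for k in cs:
    if cv2.contourArea(k)>2000:
        r=cv2.minAreaRect(k); print(r); P=plane(cv2.boxPoints(r),c,.088); print(P.round(3))
m=((hsv[:,:,2]<45)).astype(np.uint8); m[:165]=0;m[275:]=0;m[:,:360]=0;m[:,480:]=0
cs,_=cv2.findContours(m,0,2)
for k in cs:
    if cv2.contourArea(k)>2000:
        r=cv2.minAreaRect(k); print(r); P=plane(cv2.boxPoints(r),c,.050); print(P.round(3),P.mean(0))
for uv in ((313,179),(312,266)): print(hsv[uv[1],uv[0]],plane([uv],c,.12))
E
```

```text
green [(array([175, 198,  15,  15, 187], dtype=int32), array([182. , 204.8]))]
[[0.58113749 0.29927719 0.102     ]]
((183.0710906982422, 215.92144775390625), (76.75411987304688, 95.63053894042969), 87.1375961303711)
[[0.647 0.426 0.088]
 [0.657 0.189 0.088]
 [0.468 0.177 0.088]
 [0.458 0.408 0.088]]
((547.7984619140625, 195.98768615722656), (106.25572204589844, 67.66006469726562), 64.44003295898438)
[[ 0.694 -0.499  0.088]
 [ 0.78  -0.694  0.088]
 [ 0.515 -0.804  0.088]
 [ 0.442 -0.606  0.088]]
((416.8319396972656, 220.15162658691406), (83.20235443115234, 78.58502960205078), 84.80557250976562)
[[ 0.648 -0.183  0.05 ]
 [ 0.668 -0.397  0.05 ]
 [ 0.449 -0.402  0.05 ]
 [ 0.434 -0.193  0.05 ]] [ 0.54972854 -0.293909    0.05      ]
[ 15 178 133] [[ 0.63952159 -0.01561499  0.12      ]]
[ 15 181 131] [[ 0.43282344 -0.00920606  0.12      ]]
```

View pics/0z_top.png

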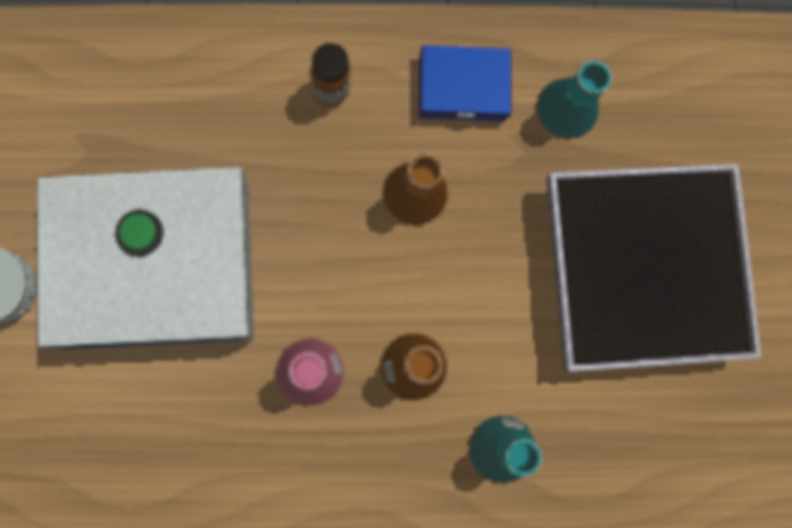

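View pics/0z_scene.png

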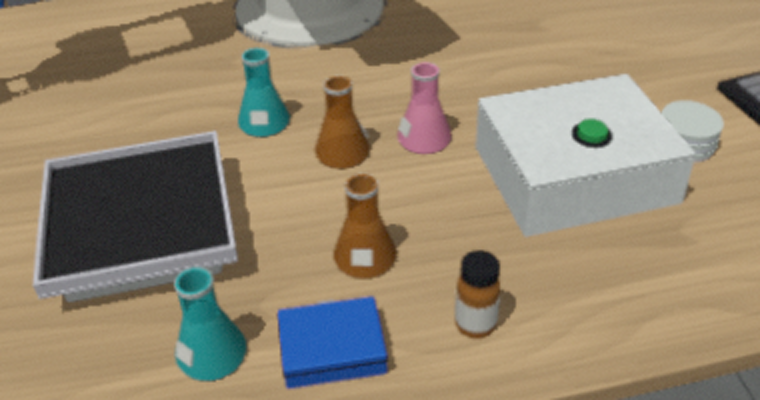

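Two flasks are present, at about (0.64,-0.015) and (0.43,-0.009). The unit is at yaw ≈2.5° with its front facing the robot. Next I refine the button position and press it with closed fingers.

Run:
```python
from h import *
ob=[]
for n in("top","scene"):
    im=cv2.imread(f"pics/0_{n}.png");c=arm.get_calibration(n);hsv=cv2.cvtColor(im,cv2.COLOR_BGR2HSV)
    m=cv2.inRange(hsv,(50,150,90),(75,255,255));k,l,st,ce=cv2.connectedComponentsWithStats(m)
    i=1+st[1:,4].argmax();ob.append((ce[i],c));print(n,ce[i],st[i],plane([ce[i]],c,.101))
x,r=tri(ob);print(x,r)
bx=np.array([.581,.300])
arm.grip(0.0)
R=down(2.5+90)   # jaw along y ... check both yaws
print(arm.solve_ik([*bx,.2],R),arm.solve_ik([*bx,.2],down(-87.5)))
```

```text
top [181. 199.] [181 199   1   1   1] [[0.59553118 0.30235266 0.101     ]]
scene [375.6504065  205.46341463] [369 201  15  10 123] [[0.59157442 0.29444987 0.101     ]]
[0.59377256 0.29776798 0.10297652] [np.float64(0.0041996890953868785), np.float64(0.004199689095386793)]
[ 2.20799642e+01  3.13521314e+01  7.36855404e+01 -2.54444375e-14
  7.49623282e+01 -7.04200358e+01] [ 2.20799642e+01  3.13521314e+01  7.36855404e+01 -2.54444375e-14
  7.49623282e+01  1.09579964e+02]
```

Run:
```python
from h import *
bx=np.array([.583,.299]);R=down(92.5)
arm.move_to([.35,-.2,.3],R) if arm.solve_ik([.35,-.2,.3],R) is not None else None
arm.move_to([*bx,.2],R)
arm.move_l([*bx,.112],R,feed=.1)
f0=arm.current_force()[2]
z=.108
while z>.088:
    arm.move_l([*bx,z],R,feed=.03); f=arm.current_force()[2]-f0; print(round(z,3),arm.current_ee_pos().round(4)[2] if hasattr(arm.current_ee_pos(),'round') else arm.current_ee_pos()[2],round(f,2))
    if f>5.2: break
    z-=.0012
arm.sleep(.8)
arm.move_l([*bx,.22],R,feed=.2)
arm.move_to([.45,0,.42],R) if arm.solve_ik([.45,0,.42],R) is not None else print("no")
print(arm.current_t()); snap("top","1_top");snap("scene","1_scene")
```

```text
0.108 0.108 0.62
0.107 0.1068 -0.64
0.106 0.1055 0.6
0.104 0.1043 0.03
0.103 0.1031 0.5
0.102 0.102 -0.07
0.101 0.1009 4.18
0.1 0.0997 3.41
0.098 0.0985 5.01
0.097 0.0973 4.84
0.096 0.0961 4.18
0.095 0.0948 3.86
0.094 0.0937 5.07
0.092 0.0925 5.78
13.0833
```

View pics/1_top.png

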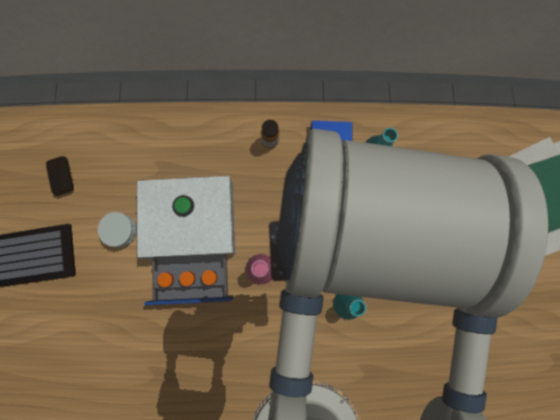

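View pics/1_scene.png

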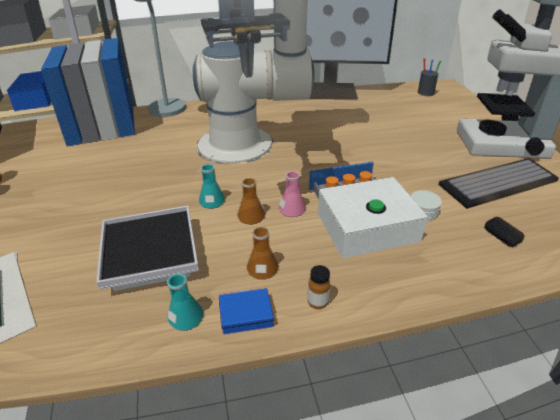

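The drawer sprang open, and three orange stoppers are visible at top (165,280), (187,279) and (209,277). I'll locate them from the top view and refine with the wrist camera.

Run:
```python
from h import *
im=cv2.imread("pics/1_top.png");c=arm.get_calibration("top");hsv=cv2.cvtColor(im,cv2.COLOR_BGR2HSV)
m=cv2.inRange(hsv,(5,200,150),(14,255,255));k,l,st,ce=cv2.connectedComponentsWithStats(m)
for i in range(1,k):
    if st[i,4]>40: print(st[i],ce[i],plane([ce[i]],c,.068))
R=down(2.5)
for y in(2.5,-177.5): print(arm.solve_ik([.404,.25,.2],down(y)))
j=None
arm.grip(.058)
arm.move_to([.40,.26,.22],R)
im,c=snap("wrist","2_w"); print(c["cam_to_world"])
```

```text
[202 271  14  14 144] [208.63194444 277.31944444] [[0.40789342 0.23755763 0.068     ]]
[158 273  13  13 135] [164.24444444 279.32592593] [[0.40316895 0.34605311 0.068     ]]
[180 272  14  14 141] [186.4893617  278.27659574] [[0.40569639 0.29155945 0.068     ]]
[ 2.45430639e+01  1.72507663e+01  9.86350359e+01 -2.54444375e-14
  6.41141979e+01  2.20430639e+01]
[ 2.45430639e+01  1.72507663e+01  9.86350359e+01 -2.54444375e-14
  6.41141979e+01 -1.57956936e+02]
[[ 9.99018295e-01  4.27840803e-02  1.14877942e-02  3.96961231e-01]
 [ 4.42912184e-02 -9.69680703e-01 -2.40328154e-01  3.28398709e-01]
 [ 8.57273271e-04  2.40601031e-01 -9.70623722e-01  3.91755357e-01]
 [ 0.00000000e+00  0.00000000e+00  0.00000000e+00  1.00000000e+00]]
```

View pics/2_w.png

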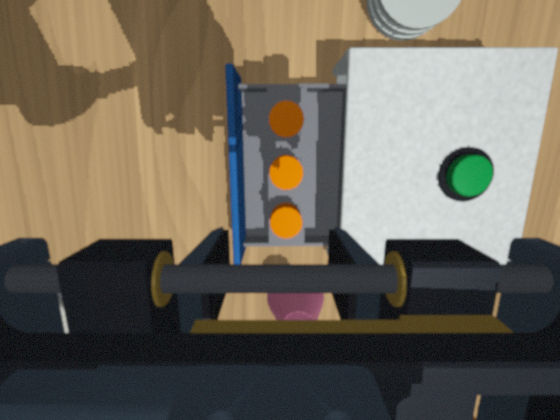

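The wrist view shows heads at (286,118), (286,172) and (285,222). I'll cross-check both views, then pick the middle of the nearest head and locate the flask rims.

Run:
```python
from h import *
im=cv2.imread("pics/2_w.png");c=arm.get_calibration("wrist");hsv=cv2.cvtColor(im,cv2.COLOR_BGR2HSV)
m=cv2.inRange(hsv,(5,200,110),(18,255,255));k,l,st,ce=cv2.connectedComponentsWithStats(m)
for i in range(1,k):
    if st[i,4]>200: print(st[i],ce[i],plane([ce[i]],c,.069).round(4))
im,c=snap("top","2_top");
x0,x1,y0,y1=270,350,150,310
cv2.imwrite("pics/2z.png",cv2.resize(im[y0:y1,x0:x1,::-1],None,fx=3.7,fy=3.7,interpolation=cv2.INTER_CUBIC))
im,c=snap("scene")
x0,x1,y0,y1=225,305,160,285
cv2.imwrite("pics/2zs.png",cv2.resize(im[y0:y1,x0:x1,::-1],None,fx=4.5,fy=4.5,interpolation=cv2.INTER_CUBIC))
```

```text
[270 102  33  34 893] [285.6774916  118.54759239] [[0.4037 0.3478 0.069 ]]
[270 155  32  34 367] [282.73569482 168.85286104] [[0.4031 0.2973 0.069 ]]
[271 204  29  33 208] [281.34615385 215.62019231] [[0.404  0.2467 0.069 ]]
```

View pics/2z.png

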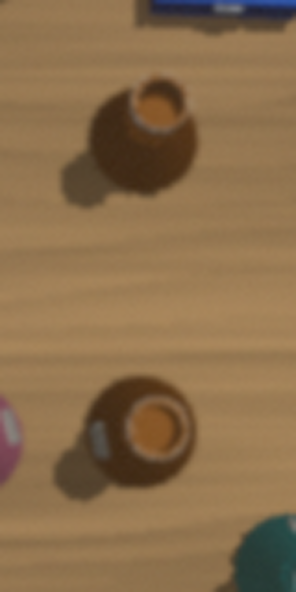

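View pics/2zs.png

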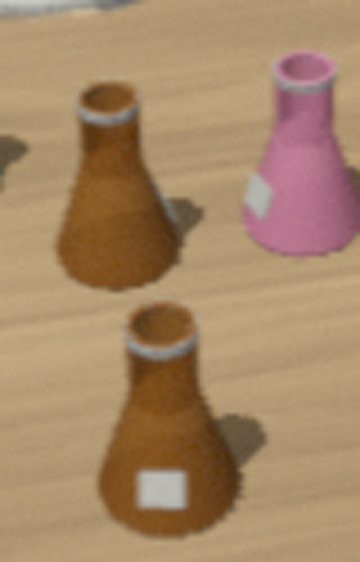

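Rims: top at (313.2,178.4) and (312.2,265.7); scene at (260.8,232.7) and (249,182.9). I'll triangulate these.

Run:
```python
from h import *
t=arm.get_calibration("top");s=arm.get_calibration("scene")
for a,b in(((313.2,178.4),(260.8,232.7)),((312.2,265.7),(249,182.9))):
    print(tri([(a,t),(b,s)]),plane([a],t,.12),plane([b],s,.12))
```

```text
(array([ 0.6428854 , -0.01576029,  0.1131383 ]), [np.float64(0.0011751650437270215), np.float64(0.001175165043727016)]) [[ 0.6409964  -0.01612776  0.12      ]] [[ 0.65093367 -0.01576848  0.12      ]]
(array([ 0.43374851, -0.0099188 ,  0.11225604]), [np.float64(0.000609455855949489), np.float64(0.0006094558559494798)]) [[ 0.43351154 -0.00968422  0.12      ]] [[ 0.44523421 -0.01068918  0.12      ]]
```

```bash
cat >> h.py <<'E'
def pick_stopper(xy,yaw=2.5):
    R=down(yaw); arm.grip(.058)
    arm.move_to([*xy,.14],R); arm.move_l([*xy,.0495],R,feed=.08)
    arm.grip(.0); print("w",arm.current_width())
    arm.move_l([*xy,.2],R,feed=.15); print("w",arm.current_width(),"t",arm.current_t())
E
python3 - <<'E'
from h import *
pick_stopper([.4065,.2388])
for i,x in enumerate((.434,.642)):
    arm.move_to([x,-.10,.25],down(2.5)); snap("wrist",f"3_w{i}"); 
    np.save(f"pics/3_w{i}.npy",arm.get_calibration("wrist"),allow_pickle=True)
E
```

```text
w 0.03409417181345928
w 0.0340607659026437 t 19.8167
```

View pics/3_w0.png

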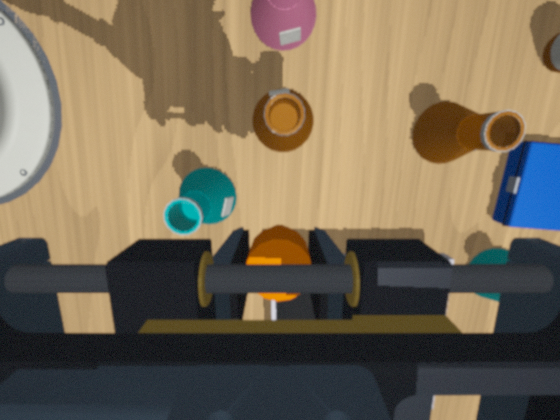

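View pics/3_w1.png

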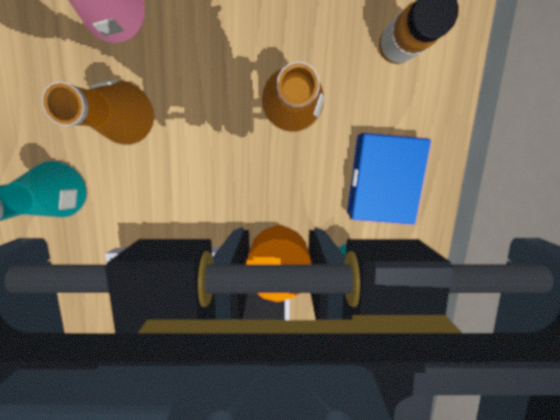

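Stopper held. Rims appear at (285,112) for the near flask in w0 and (299,83) for the far flask in w1.

Run:
```python
from h import *
C=[np.load(f"pics/3_w{i}.npy",allow_pickle=True).item() for i in(0,1)]
t=arm.get_calibration("top")
print("near",plane([(285,112)],C[0],.12),plane([(67,104)],C[1],.12),tri([((285,112),C[0]),((67,104),C[1])]),tri([((285,112),C[0]),((312.2,265.7),t)]))
print("far",plane([(299,83)],C[1],.12),plane([(504,131)],C[0],.12),tri([((299,83),C[1]),((504,131),C[0])]),tri([((299,83),C[1]),((313.2,178.4),t)]))
for k,c in enumerate(C):
  im=cv2.imread(f"pics/3_w{k}.png");
  cv2.imwrite(f"pics/3z{k}.png",cv2.resize(im[50:180,230:350],None,fx=4,fy=4,interpolation=cv2.INTER_CUBIC))
```

```text
near [[ 0.43585549 -0.00647131  0.12      ]] [[ 0.43869415 -0.00883212  0.12      ]] (array([ 0.43593245, -0.00733819,  0.11592319]), [np.float64(0.0011888842505051462), np.float64(0.0011888842505051581)]) (array([ 0.4344031 , -0.00783826,  0.13714994]), [np.float64(0.0011650476988156525), np.float64(0.0011650476988156091)])
far [[0.65426631 0.01874616 0.12      ]] [[ 0.6451914  -0.01401521  0.12      ]] (array([0.65150488, 0.00245255, 0.11778943]), [np.float64(0.016661320262559388), np.float64(0.016661320262559464)]) (array([ 6.38197647e-01, -6.04141882e-04,  1.84510486e-01]), [np.float64(0.015088409637223575), np.float64(0.015088409637223507)])
```

View pics/3z1.png

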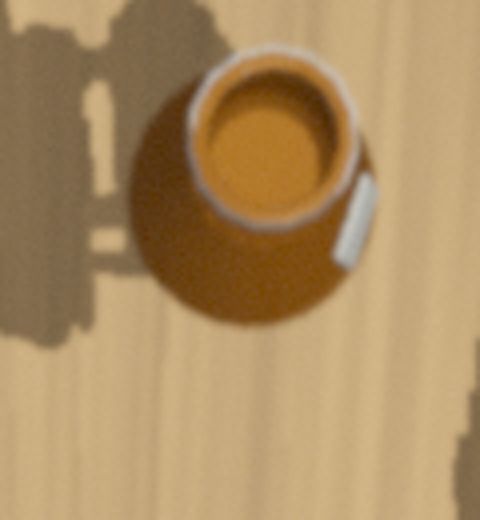

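View pics/3z0.png

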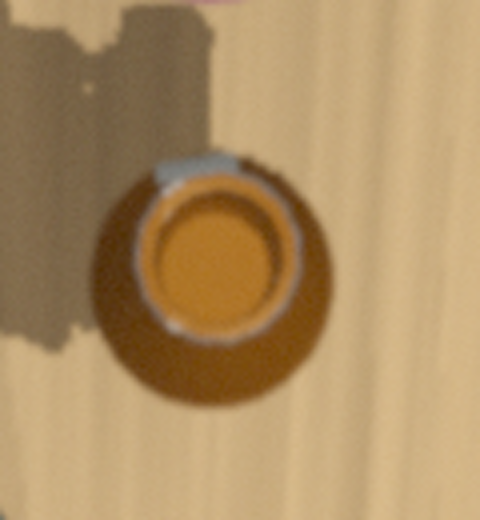

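The far flask's w1 ray disagrees with w0 by about 33 mm in y, so it appears to have been knocked between the two pictures. I'll re-measure it before using it.

Run:
```python
from h import *
arm.move_to([.45,-.25,.25],down(2.5))
im,c=snap("top","4_top"); cv2.imwrite("pics/4z.png",cv2.resize(im[150:310,250:370,::-1],None,fx=3.7,fy=3.7,interpolation=cv2.INTER_CUBIC))
arm.move_to([.652,-.06,.25],down(2.5))
im,c=snap("wrist","4_w"); np.save("pics/4_w.npy",c,allow_pickle=True)
cv2.imwrite("pics/4wz.png",cv2.resize(im[50:210,200:360,::-1],None,fx=3.7,fy=3.7,interpolation=cv2.INTER_CUBIC))
```

```text
(no output)
```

View pics/4z.png

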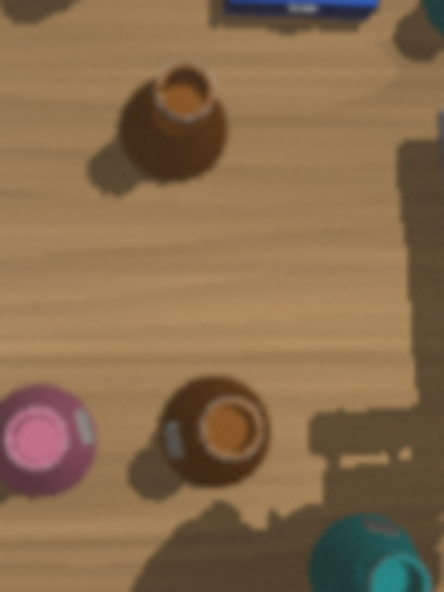

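View pics/4wz.png

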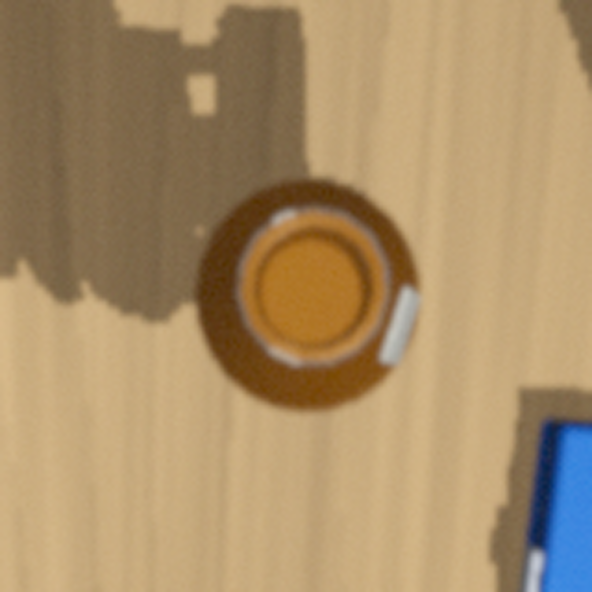

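The far flask did move; its rim is at wrist (284.9,127.6) and top (300,175.1).

```bash
cat >> h.py <<'E'
def insert(xy,yaw=2.5):
    R=down(yaw); f0=None
    arm.move_to([*xy,.22],R); arm.move_l([*xy,.166],R,feed=.1); f0=np.array(arm.current_force())
    z=.166
    while z>.1215:
        z-=.004 if z>.13 else .001
        arm.move_l([*xy,z],R,feed=.05); f=np.array(arm.current_force())-f0
        if abs(f[2])>5 or np.hypot(f[0],f[1])>5: print("contact",round(z,4),f.round(1)); break
    else: print("end",round(z,4),f.round(1))
E
python3 - <<'E'
from h import *
c=np.load("pics/4_w.npy",allow_pickle=True).item();t=arm.get_calibration("top")
a=plane([(284.9,127.6)],c,.12)[0];b=plane([(300,175.1)],t,.12)[0];print(a,b,tri([((284.9,127.6),c),((300,175.1),t)]))
print("near",plane([(284.3,114.3)],np.load("pics/3_w0.npy",allow_pickle=True).item(),.12))
xy=(a[:2]*.6+b[:2]*.4)
insert(xy); snap("scene","5_s"); snap("top","5_t")
im,c=snap("wrist","5_w")
E
python3 -c "
import cv2;a=cv2.imread('pics/5_s.png')[140:310,200:330];cv2.imwrite('pics/5z.png',cv2.resize(a,None,fx=3.5,fy=3.5,interpolation=2))"
```

```text
[0.65396762 0.017529   0.12      ] [0.64910475 0.01543826 0.12      ] (array([0.65334726, 0.01615978, 0.10670685]), [np.float64(0.001997825024542689), np.float64(0.0019978250245426678)])
near [[ 0.43530231 -0.00855511  0.12      ]]
contact 0.124 [-3.2 -0.1 12.4]
```

View pics/5z.png

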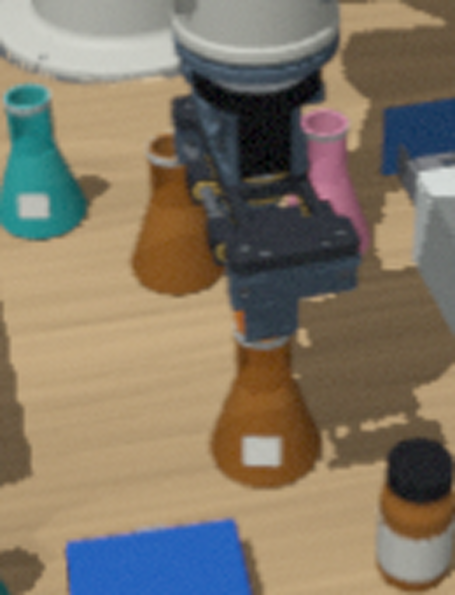

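Contact came at TCP z=0.124, as expected for the collar on the rim. I'll release, retreat, and check.

Run:
```python
from h import *
p=np.array(arm.current_ee_pos())
arm.move_l([p[0],p[1],.1255],feed=.03)
arm.grip(.058); arm.move_l([p[0],p[1],.25],feed=.12)
arm.move_to([p[0],p[1]-.09,.25],down(2.5))
im,c=snap("wrist","6_w"); np.save("pics/6_w.npy",c,allow_pickle=True)
im,_=snap("scene","6_s");cv2.imwrite("pics/6z.png",cv2.resize(im[140:310,200:330,::-1],None,fx=3.5,fy=3.5,interpolation=2))
print(arm.current_t())
```

```text
31.75
```

View pics/6z.png

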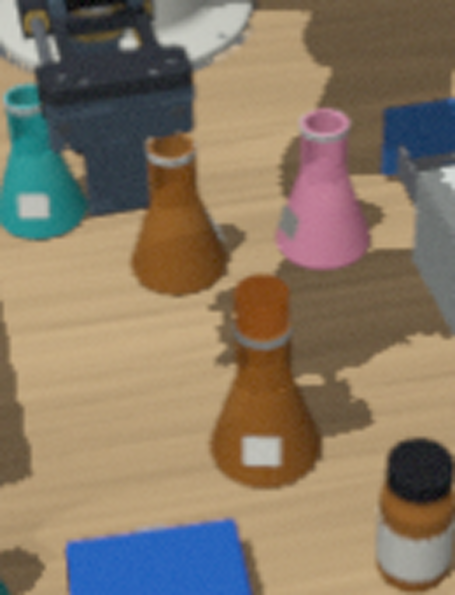

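View pics/6_w.png

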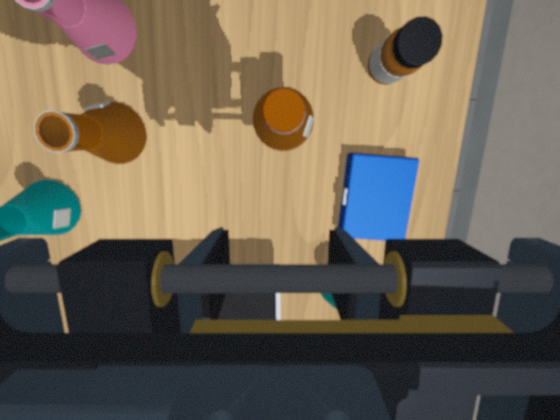

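The far flask is seated. Now the middle stopper for the near flask, re-measuring the flask first.

Run:
```python
from h import *
pick_stopper([.4055,.2928])
arm.move_to([.434,-.09,.25],down(2.5))
im,c=snap("wrist","7_w"); np.save("pics/7_w.npy",c,allow_pickle=True)
cv2.imwrite("pics/7wz.png",cv2.resize(im[50:210,200:360,::-1],None,fx=3.7,fy=3.7,interpolation=2))
```

```text
w 0.034413868107795474
w 0.03406998273075736 t 36.5583
```

View pics/7wz.png

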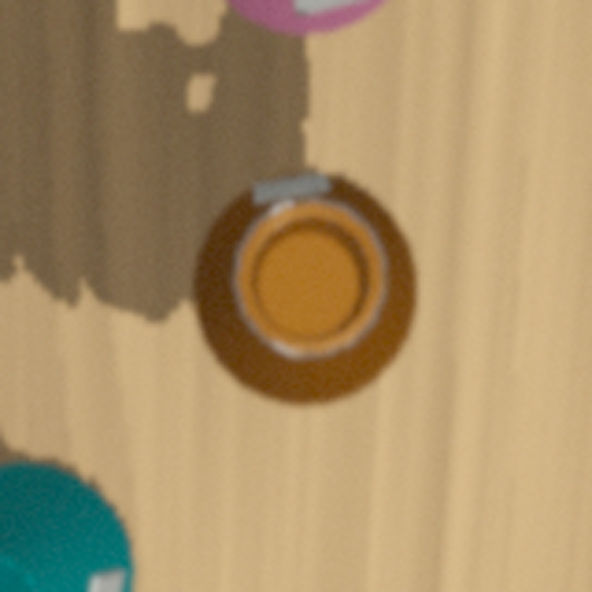

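View pics/7_w.png

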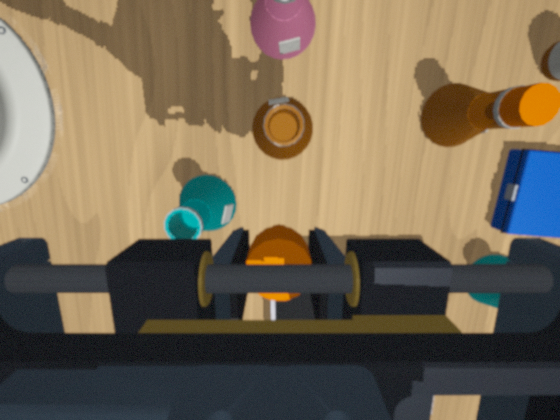

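The near rim is at (310,277) in the zoom, which is (283.8,124.9) in the wrist picture. Inserting.

Run:
```python
from h import *
c=np.load("pics/7_w.npy",allow_pickle=True).item()
a=plane([(283.8,124.9)],c,.12)[0];print(a)
xy=a[:2]*.6+.4*np.array([.4335,-.0095])
insert(xy)
```

```text
[ 0.43538088 -0.00840538  0.12      ]
contact 0.124 [-3.1  0.6 16.2]
```

Run:
```python
from h import *
p=np.array(arm.current_ee_pos())
arm.move_l([p[0],p[1],.1255],feed=.03)
arm.grip(.058); arm.move_l([p[0],p[1],.25],feed=.12)
arm.move_to([.50,-.12,.27],down(2.5))
im,c=snap("wrist","8_w"); np.save("pics/8_w.npy",c,allow_pickle=True)
im,_=snap("scene","8_s");cv2.imwrite("pics/8z.png",cv2.resize(im[140:310,200:330,::-1],None,fx=3.5,fy=3.5,interpolation=2))
# platform: view with arm away from it
arm.move_to([.36,.05,.40],down(2.5))
im,t=snap("top","8_t")
hsv=cv2.cvtColor(im,cv2.COLOR_RGB2HSV)
m=((hsv[:,:,2]<45)).astype(np.uint8); m[:165]=0;m[275:]=0;m[:,:362]=0;m[:,:][:,475:]=0
cs,_=cv2.findContours(m,0,2);k=max(cs,key=cv2.contourArea)
q=cv2.approxPolyDP(cv2.convexHull(k),6,True).reshape(-1,2);P=plane(q,t,.05);print(q.tolist(),P.round(3).tolist(),P.mean(0),arm.current_t())
```

```text
[[450, 179], [459, 258], [382, 263], [374, 183]] [[0.658, -0.39, 0.05], [0.449, -0.4, 0.05], [0.439, -0.195, 0.05], [0.646, -0.183, 0.05]] [ 0.54797951 -0.29206758  0.05      ] 46.6667
```

View pics/8z.png

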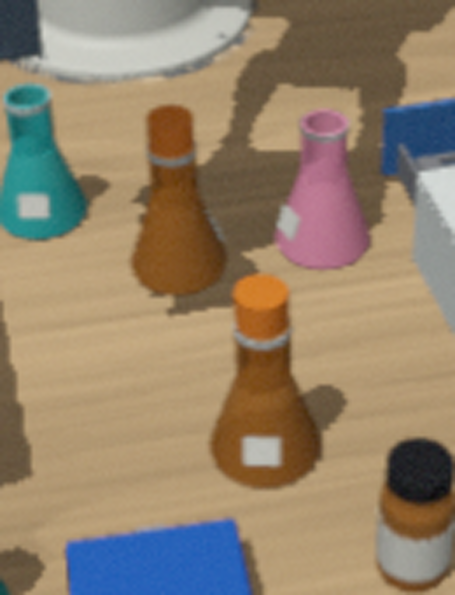

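View pics/8_w.png

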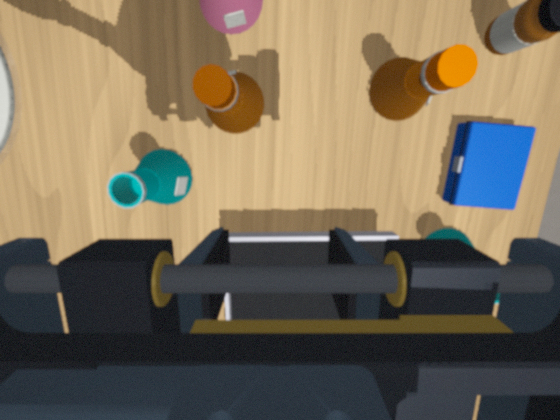

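View pics/8_t.png

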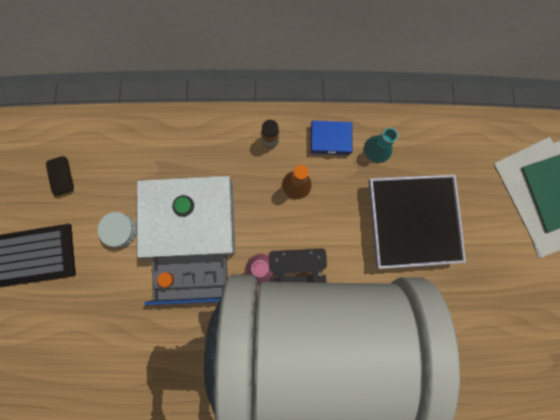

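Both flasks are stoppered and the spare is still in the drawer. The platform centre is at about (0.548,-0.292). Transferring the near flask by its neck.

```bash
cat >> h.py <<'E'
def carry(xy,dst,zc=.19,via=None):
    R=down(2.5); arm.grip(.078)
    arm.move_to([*xy,.24],R); arm.move_l([*xy,.079],R,feed=.1)
    arm.grip(0); print("w",arm.current_width())
    arm.move_l([*xy,zc],R,feed=.1)
    print("w",arm.current_width())
    if via is not None: arm.move_l([*via,zc],R,feed=.15)
    arm.move_l([*dst,zc],R,feed=.15)
    arm.move_l([*dst,.137],R,feed=.08); f0=np.array(arm.current_force()); z=.137
    while z>.124:
        z-=.001; arm.move_l([*dst,z],R,feed=.03); f=np.array(arm.current_force())-f0
        if f[2]>4: break
    print("placed z",round(z,4),f.round(1))
    arm.grip(.078); arm.move_l([*dst,.26],R,feed=.12); print("t",arm.current_t())
E
python3 - <<'E'
from h import *
carry([.4345,-.0088],[.550,-.342])
arm.move_to([.652,-.08,.25],down(2.5))
im,c=snap("wrist","9_w"); np.save("pics/9_w.npy",c,allow_pickle=True)
snap("scene","9_s")
E
```

```text
w 0.037604371707871696
w 0.037214575163345635
placed z 0.128 [-0.8  0.6  8.9]
t 59.2417
```

View pics/9_w.png

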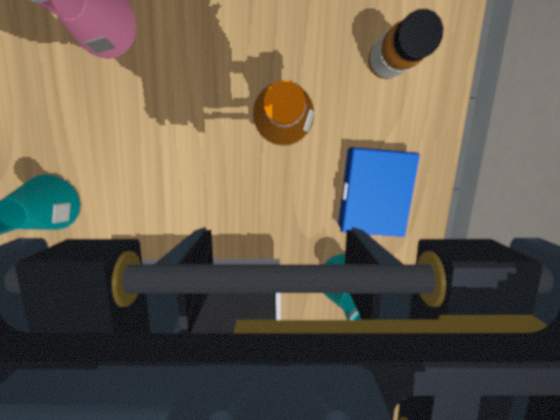

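View pics/9_s.png

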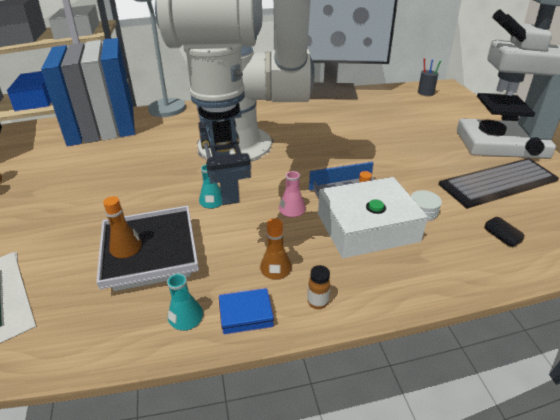

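The first flask stands on the platform. The far flask's head is at (285,103), so I compute its position and carry it.

Run:
```python
from h import *
c=np.load("pics/9_w.npy",allow_pickle=True).item()
a=plane([(285,101)],c,.146)[0];print(a)
xy=np.array([.652,.0167])
if np.hypot(*(a[:2]-xy))<.008:
    carry(xy,[.5455,-.242],via=[.60,-.05])
    arm.move_to([.40,.0,.40],down(2.5))
    snap("scene","10_s");snap("top","10_t")
```

```text
[0.65294566 0.01808894 0.146     ]
w 0.03831428021291552
w 0.03825054072452734
placed z 0.128 [-0.2  1.8  9.2]
t 72.1
```

View pics/10_s.png

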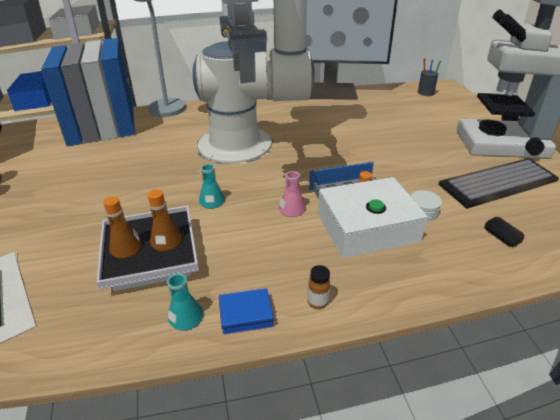

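View pics/10_t.png

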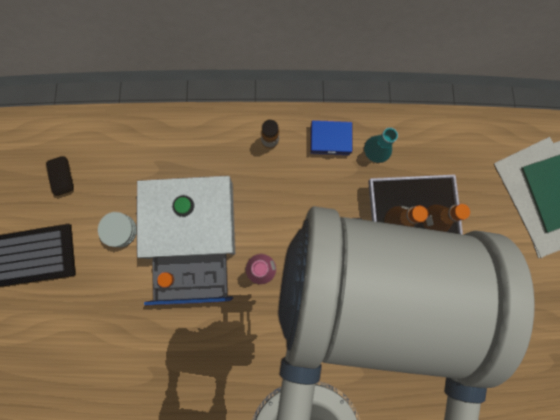

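Both flasks are on the platform with heads at top (419,213) and (462,212). A final zoomed check.

Run:
```python
from h import *
arm.move_to([.36,.15,.40],down(2.5))
im,c=snap("scene","11_s");cv2.imwrite("pics/11z.png",cv2.resize(im[175:295,85:215,::-1],None,fx=4.5,fy=4.5,interpolation=2))
im,t=snap("top","11_t")
m=cv2.inRange(cv2.cvtColor(im,cv2.COLOR_RGB2HSV),(5,200,140),(16,255,255));k,l,st,ce=cv2.connectedComponentsWithStats(m)
for i in range(1,k):
    if st[i,4]>40: print(st[i],ce[i].round(1),plane([ce[i]],t,.194).round(3))
```

```text
[456 205  13  14 153] [462.1 211.3] [[ 0.549 -0.343  0.194]]
[413 206  15  16 181] [419.6 213.2] [[ 0.545 -0.243  0.194]]
[158 273  14  13 132] [164.7 279.2] [[0.405 0.311 0.194]]
```

View pics/11z.png

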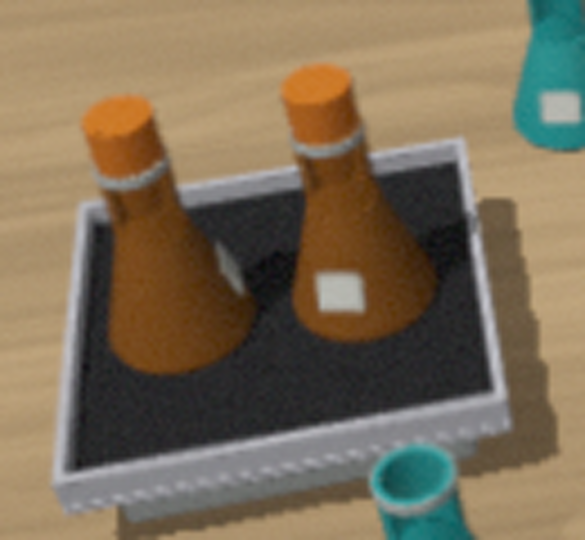

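Both are upright with collars on the rims, and the heads are within 2 mm of the commanded places. Signing off.

```bash
python3 -c "
from rig import arm
print(arm.current_t());print(arm.sign_off())"
```

```text
74.1667
the job is handed in; nothing more can be done
None
```

I handed the job in at about t = 74 s; both sample flasks on the bench are stoppered and standing on the shaker platform. The sign-off reports no verdict, so this rests on my own last checks.

- **What I did:** I pressed the button and the drawer sprang open by itself. I seated one stopper in each amber flask; the fingers met resistance at 124 mm, as expected for a collar on the rim. I then carried each flask by its neck to the platform.
- **Knocked flask:** The far flask was knocked about 3 cm aside partway through. I measured it again before using it.
- **Last pictures:** Both flasks stand inside the platform rim, and the collars look seated. The heads are at (0.549, -0.343) and (0.545, -0.243), within 2 mm of where I placed them. The drawer is open with the spare stopper still in it. The slide box, dishes, dropper bottle and look-alike flasks look unmoved.
- **Disagreements:**
  - The scene camera put points about 10 mm further in x than the top camera. I relied on the top and wrist cameras.
  - The gripper read 34 mm on the 36 mm stopper heads, which I took as give in the fingers.
- **Not measured:** I judged how far the drawer is open and how upright the flasks stand only from the pictures.

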